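Post the tin's cap through the spring flap of the recycling caddy

TASK

Post the loose metal cap that lies on the deck of the white recycling caddy: press the caddy's self-closing flap down with one fingertip and, while you hold it open, push the cap over the edge and through the opening with the other finger, so that it drops to the bottom. Only push the cap: do not lift or carry it, and do not slide it onto the flap while the flap is shut. Then draw the fingers out so that the flap springs shut, and leave everything else on the ledge as it stands.

Things in the scene. Friction and masses are not known exactly. Their poses are not given: they have to be found in the camera images.
- caddy: white recycling caddy, fixed to the ledge, 220 mm long (its x), 150 mm wide (its y), top at 135 mm; origin at the centre of its underside, z up; its x points roughly to the robot's right (world -y). The flap fills an opening in its top, x -105 to +25 mm, y -65 to +65 mm; the hollow runs under the deck too, floor at z = 6 mm, walls 8 to 10 mm
- flap (a joint): flap angle in rad: 0 shut (flush with the deck), grows as its free edge is pressed down into the caddy, stop at 0.95. A spring shuts it: 2 to 5 N with a finger; the cap's weight does not open it
- flap_edge (a point): middle of the top of the flap's free edge. The flap is a flat aluminium plate, 128 mm from hinge to free edge, 126 mm wide, 4 mm thick; hinge along the caddy's y at its x = -105 mm, z = 133 mm (the robot's left); free edge next to the deck, x = +23 mm when shut
- cap_center (a point): centre of the loose round metal screw cap, 32 mm across, 12 mm tall, 16 to 28 g, lying flat on the deck with its rim 4 to 12 mm from the edge of the opening, anywhere along the caddy's y within 32 mm of its middle
- gourd: calabash gourd cup in a three-legged steel holder, 88 mm wide, 106 mm tall; bystander, stands beside the caddy; origin at the centre of its underside
- canister: closed round plastic canister, 94 mm across, 125 mm tall, flip-top latch shut; bystander, stands beside the caddy; origin at the centre of its underside
- bowl: small frosted glass bowl, 76 mm across, 35 mm tall, standing on the canister's lid; bystander; origin at the centre of its underside
- saucer: blue ceramic saucer, 130 mm across, 18 mm tall, on the ledge; bystander; origin at the centre of its underside
- bombilla: polished aluminium bombilla (drinking straw), 181 mm long, about 10 mm thick, lying on the ledge along its own x; bystander; origin under its middle
- sugar_pot: small white ceramic cup, 64 mm across, 60 mm tall; bystander; origin at the centre of its underside
- cap: the same cap; origin at the centre of its underside (6 mm below point cap_center), z up out of its top
- deck_edge (a point): middle of the deck's edge at the opening, on the top face (caddy x = +25 mm, z = 135 mm). The deck is the flat fixed part of the top, 6 mm thick, from here to the caddy's right-hand end (x = +110 mm); the cap lies on it. The rims round the opening are flush with it

How it is judged:
By the outcome, as a careful person would: the job done as asked, in the order asked, and still so for the second after the job is handed in, with the robot touching nothing.
It also fails if it takes over 35 s, if anything falls off the work surface, if the arm or the gripper's body presses on something with over 40 N, if the wrist force passes 120 N, or if a joint passes its speed limit or range.

ROBOT

A 6-joint arm with a two-finger parallel gripper is mounted at the origin on the work surface. World frame = base frame: x ahead of the robot, y to its left, z up, the work surface at z = 0. Lengths are in m, angles in degrees, forces in N, time in s.
With the tool pointing down it reaches from about 0.35 to 0.875 m from the base axis. Payload 4.2 kg.
Tool frame: the origin (TCP) lies on the front face of the gripper's body, between the roots of the fingers; the fingertips stand 70 mm ahead of it and the grasp point (between the pads) lies 51 mm ahead of it; x points along the fingers, y is the direction in which the jaws open and shut, and the axes are right-handed (so a half turn about x gives the same grasp; the last joint's range is limited). The gripper opens to 87 mm and grips with 3 to 60 N. Pads are 19 mm wide; open, the fingers measure 117 mm over their backs; the gripper's body (75 mm by 190 mm) begins 51 mm behind the grasp point.
Start: joints at [87.869, 22.042, 0.453, 0, -68.411, -14.817], TCP at [0.182, 0.598, 0.292] pointing down, gripper open.
Joint ranges: [-179.83, 179.83], [-69.29, 118.12], [-61.27, 80.66], [-181.25, 117.63], [-171.15, -9.14], [-177.46, 177.46]. Speed limits (degrees/s): [159.86, 159.86, 180, 180, 180, 180].

INTERFACE

Orientations are given as a 3x3 rotation matrix whose columns are the frame's x, y, z axes.
In Python, from station import r, viewer, spotter gives the robot as it stands.
- The arm moves only by the tool move_arm, never from a script. Its argument "series" is a list that holds one entry, the list of rows, each a list of 7 numbers: the turn, a rotation vector about the world's x, y, z scaled (see below), then the shift along the world's x, y, z scaled (see below), then the opening, from 0 (shut) to 1 (fully open). A call has 1 to 20 rows; each row shifts and turns the pose as measured when the row begins; what a row does not reach is not made up. The controller multiplies each number of a shift by 60 mm and each number of a turn by 8 degrees. A row lasts 1/8 s, in which the tool goes at most 62.5 mm and 10.7 degrees, less where a joint would pass 70% of its speed; a pose out of reach is approached as far as the arm can. A call with a number of a shift or a turn outside -1 to 1 is refused whole. A call with a gripper value outside its range is refused whole. The fingers move at their own pace and stop on an object; the grip force is fixed at half the most. Time passes only in rows, so rows that do not move let the fingers close. It gives the time, the measured TCP pose, the force and the opening at its end, in the units of the state.
- r.sense(): the state, without advancing time (a new reading comes with each control period).
- viewer.capture(name): name is "scene" or "side" or "wrist"; returns (picture, depth): 480x640x3 uint8, red, green, blue; 480x640 float32, m along the optical axis (not along the pixel's ray), 0 where there is no reading.
- viewer.camera_params(name): a dict with "mtx" (3x3 intrinsics, pixels), "pose" (4x4, takes a point from camera to world coordinates). Camera axes: x right, y down, z forward; pixel columns grow to the right and rows downward; lengths in m; the calibration is good to about 2 mm. A picture is of the moment at which its call begins: read the wrist's pose just before it. camera_params takes no time and is no camera call; for the wrist camera it gives the pose at the moment of the call.
- r.finish_job(): hands the job in, once; it reports no verdict.
Trained networks look in the newest picture that a camera, given by its name, has taken for a name from the list of things; names that differ only in an ending like _2 or _b are one class to them, and where a whole thing is asked for, a point or a joint stands for the part that bears it (a point fixed in the world has none). Each returns a list of dicts, best first, with "conf" (0 to 1); they miss things now and then, are a little off and sometimes report something else, mostly with a low value. They report only what shows in the picture. A call takes as long as a camera call.
- spotter.find_in(camera, name): "centre" ([column, row] in pixels, amid what is visible of it).
- spotter.trace(camera, name): "mask" (480x640 bool, what is visible of it) and "centre" ([column, row] in pixels, amid what is visible of it).
The state is a dict: "time_s": time; "joints": joint angles; "joint_velocities": joint speeds; "effort": joint torques, N m; "tcp_pos": TCP position; "ee_rot": TCP orientation; "wrist_force": force on the tool from outside, world axes, zero at the start; "moment": the same for the moment, N m; "gripper_width": opening from 0.0 (shut) to 1.0 (fully open).
Only numpy, scipy, OpenCV 4.12 (cv2) and the standard library are available. Lean on these libraries where they do the work, as an engineer would, in place of code of your own. Each camera call takes 0.05 s, during which the arm holds its last target.

## Working session

There is one attempt and no reset: what is moved stays moved. The work goes in short steps, Python scripts to look and compute and a tool call to move; the robot and the scene stay as the last step left them, time stands still between calls to the robot, and variables do not carry over. Pictures are saved under pics/ and viewed, and the job is handed in when it is done.

Besides the shell and the picture viewer there is one more tool, called after ">>>" as name(argument=value, ...), one argument or row to a line, values as JSON. move_arm: Moves the arm, as the interface text tells. Its arguments: {"type":"object","properties":{"series":{"type":"array","items":{"type":"array","items":{"type":"array","items":{"type":"number","minimum":-1,"maximum":1}}}}},"required":["series"]}

```bash
mkdir -p pics
cat > h.py <<'E'
import numpy as np, cv2, sys
from station import r, viewer, spotter
def save(n,img): cv2.imwrite('pics/'+n+'.png',cv2.cvtColor(img,cv2.COLOR_RGB2BGR))
def world(cam,d,mask=None,P=None):
    P=P or viewer.camera_params(cam); K=np.array(P['mtx']);T=np.array(P['pose'])
    v,u=np.nonzero((d>0) if mask is None else ((d>0)&mask)); z=d[v,u]
    p=np.c_[(u-K[0,2])*z/K[0,0],(v-K[1,2])*z/K[1,1],z]
    return p@T[:3,:3].T+T[:3,3],u,v
def pix(cam,p):
    P=viewer.camera_params(cam);K=np.array(P['mtx']);T=np.array(P['pose'])
    q=(np.atleast_2d(p)-T[:3,3])@T[:3,:3]; q=q@K.T; return q[:,:2]/q[:,2:]
E
python3 - <<'E'
from h import *
for c in ['scene','side','wrist']:
    img,d=viewer.capture(c); save(c+'0',img); np.savez(f'{c}0',img=img,d=d)
    P=viewer.camera_params(c); print(c,np.round(P['mtx'],1).tolist(),np.round(P['pose'],3).tolist())
s=r.sense(); print({k:np.round(v,3).tolist() for k,v in s.items()})
E
```

```text
scene [[603.4, 0.0, 319.7], [0.0, 603.4, 243.5], [0.0, 0.0, 1.0]] [[-0.842, 0.401, -0.361, 1.156], [0.54, 0.614, -0.576, 1.003], [-0.01, -0.679, -0.734, 1.397], [0.0, 0.0, 0.0, 1.0]]
side [[484.5, 0.0, 320.2], [0.0, 484.5, 239.6], [0.0, 0.0, 1.0]] [[0.861, -0.374, 0.344, 0.081], [-0.508, -0.645, 0.57, -0.726], [0.009, -0.666, -0.746, 1.052], [0.0, 0.0, 0.0, 1.0]]
wrist [[377.7, 0.0, 323.2], [0.0, 377.7, 232.9], [0.0, 0.0, 1.0]] [[-0.292, -0.926, -0.238, 0.245], [-0.957, 0.283, 0.07, 0.579], [0.003, 0.248, -0.969, 0.384], [0.0, 0.0, 0.0, 1.0]]
{'time_s': 0.15, 'joints': [87.868, 22.08, 0.398, -0.02, -68.411, -14.816], 'joint_velocities': [-0.06, -0.109, 0.25, 0.131, -0.046, -0.025], 'effort': [-0.0, -39.105, 18.759, 4.222, 0.012, -0.0], 'tcp_pos': [0.182, 0.598, 0.291], 'ee_rot': [[-0.0, -0.292, -0.957], [-0.002, -0.957, 0.292], [-1.0, 0.002, -0.0]], 'wrist_force': [-1.108, 0.203, -0.563], 'moment': [0.003, -0.039, 0.041], 'gripper_width': 0.997}
```

View pics/scene0.png

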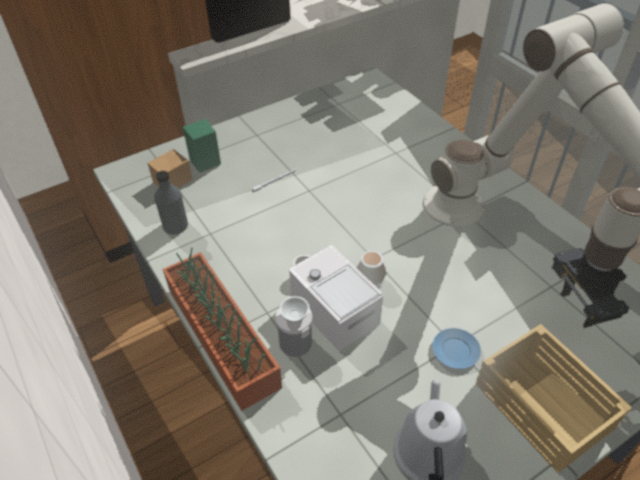

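View pics/side0.png

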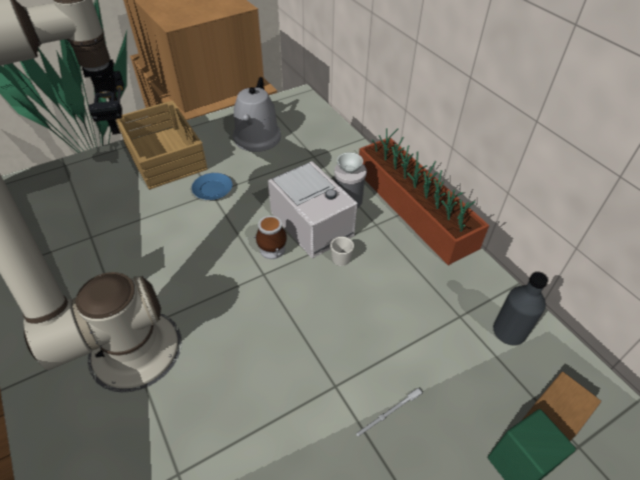

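View pics/wrist0.png

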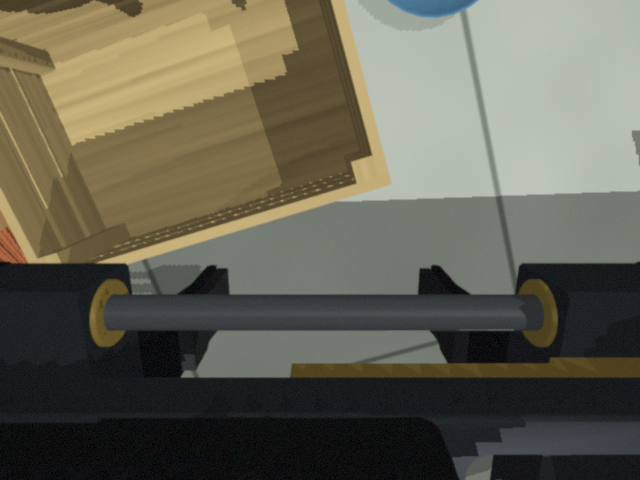

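The pictures show the caddy: scene at about (337,290), side at about (312,205). The cap is on its deck at scene (315,274) and side (331,194), with the canister and bowl behind it, the gourd on the robot side, and the sugar pot near its right end.

Run:
```python
from h import *
for c in ['scene','side']:
    img,d=viewer.capture(c)
    for n in ['caddy','flap','cap','gourd','canister','bowl','sugar_pot']:
        R=spotter.trace(c,n)
        if not R: print(c,n,'none');continue
        m=R[0]['mask']; P,u,v=world(c,d,m)
        print(c,n,round(R[0]['conf'],2),np.round(R[0]['centre'],1),m.sum(),'p5',np.round(np.percentile(P,3,0),3),'p95',np.round(np.percentile(P,97,0),3),'med',np.round(np.median(P,0),3))
        if n in('caddy','flap','cap'):
            t=P[:,2]
            s=P[(t>.128)&(t<.141)] if n!='cap' else P[(t>.141)&(t<.153)]
            if len(s)>3:
                (cx,cy),wh,a=cv2.minAreaRect((s[:,:2]*1000).astype(np.float32)); print('   rect',np.round([cx,cy,*wh,a],1),'zmed',np.median(s[:,2]),len(s))
    x,y,w,h=(270,230,140,140) if c=='scene' else (240,140,150,130)
    save(c+'z',cv2.resize(img[y:y+h,x:x+w],None,fx=4,fy=4,interpolation=cv2.INTER_CUBIC))
```

```text
scene caddy 0.64 [337.8 296.3] 5817 p5 [0.504 0.05  0.012] p95 [0.656 0.267 0.14 ] med [0.592 0.191 0.131]
   rect [576.8 149.9 153.3 231.9   4. ] zmed 0.13438746512858346 3429
scene flap 0.59 [346.2 291.6] 1799 p5 [0.514 0.129 0.129] p95 [0.633 0.249 0.14 ] med [0.574 0.191 0.135]
   rect [572.5 187.2 131.1 132.2   4.9] zmed 0.13470841489540408 1739
scene cap 0.41 [315.7 273.1] 106 p5 [0.599 0.093 0.136] p95 [0.626 0.12  0.151] med [0.614 0.108 0.146]
   rect [612.5 106.6  34.1  29.8  57.6] zmed 0.14700939816361513 90
scene gourd 0.96 [375.7 266.7] 784 p5 [0.394 0.089 0.003] p95 [0.466 0.162 0.114] med [0.436 0.138 0.09 ]
scene canister 0.59 [293.7 333.6] 1174 p5 [0.694 0.165 0.011] p95 [0.771 0.231 0.128] med [0.746 0.214 0.095]
scene bowl 0.67 [293.8 312.4] 548 p5 [0.691 0.15  0.127] p95 [0.754 0.216 0.161] med [0.718 0.173 0.144]
scene sugar_pot 0.52 [299.7 259.2] 100 p5 [ 0.558 -0.042  0.036] p95 [0.608 0.038 0.13 ] med [ 0.579 -0.034  0.052]
side caddy 0.91 [309.3 209.1] 5352 p5 [0.496 0.03  0.011] p95 [0.649 0.244 0.137] med [0.551 0.101 0.131]
   rect [575.8 144.8 152.9 225.9   4.2] zmed 0.13405875146198332 2840
side flap 0.72 [303.4 186.2] 1358 p5 [0.514 0.123 0.13 ] p95 [0.632 0.244 0.138] med [0.57  0.182 0.134]
   rect [574.7 184.8 131.1 134.7   4.9] zmed 0.13415564728983642 1345
side cap 0.47 [311.7 210.3] 5378 p5 [0.496 0.03  0.011] p95 [0.649 0.244 0.137] med [0.551 0.1   0.131]
   rect [594.1 156.3  19.9 136.2  23.6] zmed 0.1462100095941079 7
side gourd 0.89 [271.7 239.1] 1117 p5 [0.391 0.074 0.   ] p95 [0.463 0.152 0.108] med [0.421 0.095 0.074]
side canister 0.21 [312.3 209.8] 5295 p5 [0.496 0.03  0.013] p95 [0.648 0.242 0.137] med [0.551 0.101 0.131]
side bowl 0.34 [304.2 186.2] 1361 p5 [0.514 0.123 0.13 ] p95 [0.632 0.245 0.138] med [0.571 0.182 0.134]
side sugar_pot 0.58 [338.8 249.7] 567 p5 [ 0.551 -0.043  0.001] p95 [0.608 0.022 0.061] med [ 0.581 -0.01   0.037]
```

```bash
sleep 0
```

```text
(no output)
```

View pics/scenez.png

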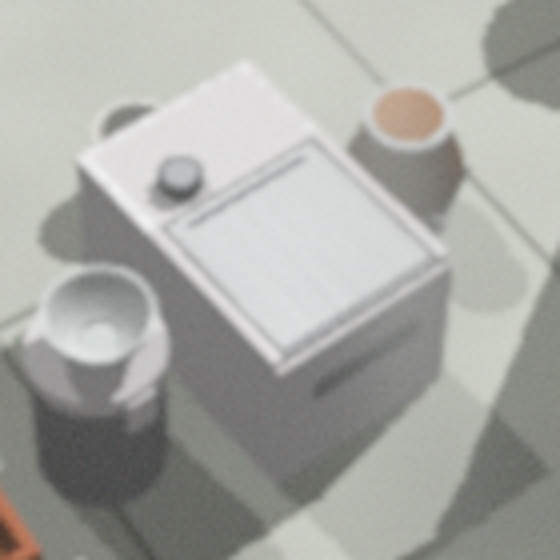

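View pics/sidez.png

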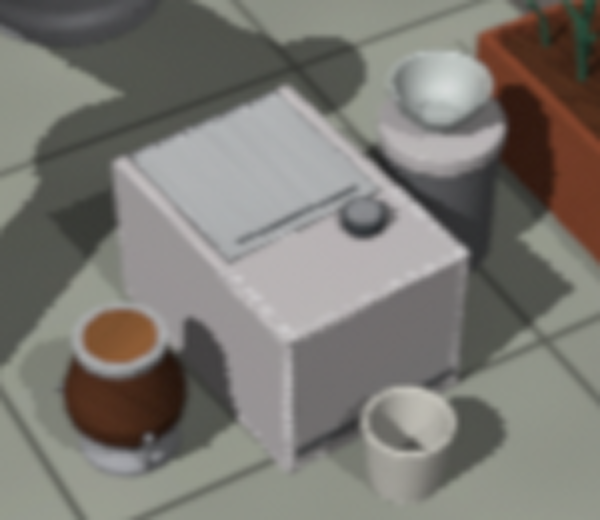

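```bash
cat >> h.py <<'E'
from scipy.spatial.transform import Rotation as Rn
O=np.array([.5763,.1474]); YAW=np.radians(4.1)
def target(xb,yc,zb,th):
    # inner tip corner of finger B at caddy (xb,yc), zb above deck; mm, deg
    xc=np.array([np.sin(YAW),-np.cos(YAW),0]); yv=np.array([np.cos(YAW),np.sin(YAW),0]); z=np.array([0,0,1.])
    t=np.radians(th); j=-np.cos(t)*xc-np.sin(t)*z; f=np.sin(t)*xc-np.cos(t)*z
    b=np.r_[O,.135]+xb/1e3*xc+yc/1e3*yv+zb/1e3*z
    return b+.0435*j-.070*f, np.c_[f,-j,np.cross(f,-j)]
def delta(xb,yc,zb,th):
    p,R=target(xb,yc,zb,th); s=r.sense()
    rv=Rn.from_matrix(R@np.array(s['ee_rot']).T).as_rotvec(degrees=True)
    d=p-np.array(s['tcp_pos'])
    print('tcp',np.round(s['tcp_pos'],4),'goal',np.round(p,4),'turn units',np.round(rv/8,2),'shift units',np.round(d/.06,2),'F',np.round(s['wrist_force'],1),'t',round(s['time_s'],2))
def caddy(p):
    q=np.atleast_2d(p)[:,:2]-O
    return np.c_[q@[np.sin(YAW),-np.cos(YAW)],q@[np.cos(YAW),np.sin(YAW)]]*1e3
E
python3 - <<'E'
from h import *
delta(75,32,90,24)
E
```

```text
tcp [0.1821 0.5978 0.2922] goal [0.6087 0.1429 0.2713] turn units [-3.    0.34  2.59] shift units [ 7.11 -7.58 -0.35] F [ 0.5  0.8 -0. ] t 0.95
```

>>> move_arm(
  series=[
    [[0, 0, 0, 0.5, -0.5, 0.1, 1], [-0.25, 0.03, 0.22, 0.6, -0.63, 0.1, 1], [-0.25, 0.03, 0.22, 0.6, -0.63, 0, 1], [-0.25, 0.03, 0.22, 0.6, -0.63, 0, 1], [-0.25, 0.03, 0.22, 0.6, -0.63, 0, 1], [-0.25, 0.03, 0.22, 0.6, -0.63, 0, 1], [-0.25, 0.03, 0.22, 0.6, -0.63, 0, 1], [-0.25, 0.03, 0.22, 0.6, -0.63, 0, 1], [-0.25, 0.03, 0.22, 0.6, -0.63, 0, 1], [-0.25, 0.03, 0.22, 0.6, -0.63, 0, 1], [-0.25, 0.03, 0.22, 0.6, -0.63, 0, 1], [-0.25, 0.03, 0.22, 0.5, -0.5, 0, 1]],
  ],
)

```text
time_s: 2.45
tcp_pos: [0.6122, 0.1475, 0.3063]
ee_rot: [[0.024, 0.06, -0.998], [-0.381, -0.922, -0.065], [-0.924, 0.382, 0.001]]
wrist_force: [0.5, 0.5, -0.5]
gripper_width: 1.0
```

Run:
```python
from h import *
delta(75,32,90,24)
```

```text
tcp [0.6122 0.1475 0.3063] goal [0.6087 0.1429 0.2713] turn units [-0.19 -0.02  0.05] shift units [-0.06 -0.08 -0.58] F [ 0.5  0.5 -0.5] t 2.45
```

>>> move_arm(
  series=[
    [[-0.19, -0.02, 0.05, -0.06, -0.08, -0.5, 1], [0, 0, 0, 0, 0, 0, 1]],
  ],
)

```text
time_s: 2.7
tcp_pos: [0.6102, 0.1399, 0.275]
ee_rot: [[0.028, 0.062, -0.998], [-0.407, -0.911, -0.068], [-0.913, 0.408, 0.0]]
wrist_force: [0.1, 0.5, 0.6]
gripper_width: 0.999
```

Run:
```python
from h import *
delta(75,32,90,24)
img,d=viewer.capture('wrist'); P=viewer.camera_params('wrist'); save('w1',img); np.savez('w1',img=img,d=d,**{k:np.array(v) for k,v in P.items()})
W,u,v=world('wrist',d)
for n in ['cap','flap','caddy']:
    R=spotter.trace('wrist',n)
    for q in R[:1]:
        m=q['mask']; w,_,_=world('wrist',d,m); 
        t=w[:,2]; s=w[(t>.128)&(t<.141)] if n!='cap' else w[(t>.143)&(t<.153)]
        print(n,round(q['conf'],2),q['centre'],m.sum(),len(s))
        if len(s)>5:
            c=caddy(s); print('  caddy lo',np.round(np.percentile(c,1,0),1),'hi',np.round(np.percentile(c,99,0),1),'z',np.median(s[:,2]), 'rect',cv2.minAreaRect((s[:,:2]*1000).astype(np.float32)))
img2,d2=viewer.capture('scene'); save('s1',img2)
```

```text
tcp [0.6102 0.1399 0.275 ] goal [0.6087 0.1429 0.2713] turn units [0.01 0.   0.03] shift units [-0.03  0.05 -0.06] F [0.1 0.5 0.6] t 2.7
cap 0.77 [291.7, 248.0] 2058 1991
  caddy lo [28.  18.9] hi [57.7 48.5] z 0.1511874653418381 rect ((612.6825561523438, 106.77267456054688), (30.822711944580078, 31.50400733947754), 3.9058218002319336)
flap 0.95 [164.6, 244.8] 18849 17380
  caddy lo [-100.2  -49.9] hi [18.9 63.7] z 0.1397714911391574 rect ((576.724853515625, 188.9298858642578), (121.4048080444336, 123.37261199951172), 4.618893623352051)
caddy 0.9 [217.5, 229.2] 46530 37003
  caddy lo [-98.7 -58.8] hi [104.3  76.3] z 0.13973346041312534 rect ((579.8758544921875, 145.56600952148438), (146.19125366210938, 210.8302459716797), 4.587084770202637)
```

View pics/w1.png

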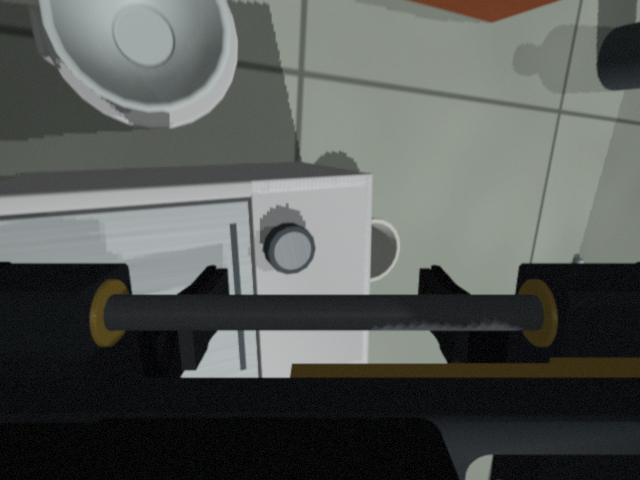

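View pics/s1.png

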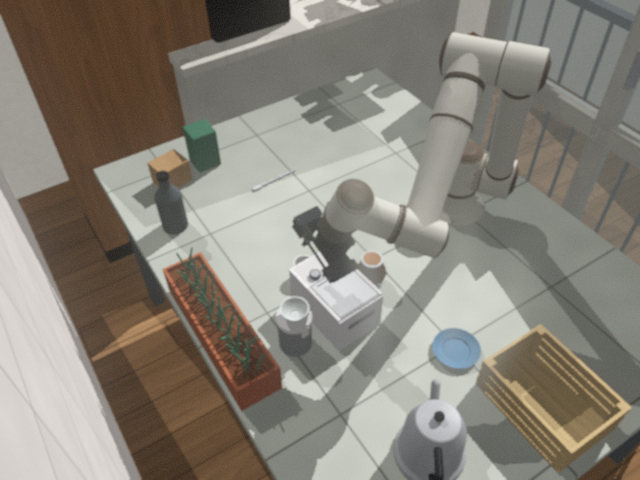

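The wrist picture shows the cap at (292,248), just right of the deck edge (col ~255), with both fingers clear to either side. Next I'll check the gripper's real extents from depth and refine the origin.

```bash
sed -i 's/^O=.*; YAW/O=np.array([.5766,.1500]); YAW/; s/radians(4.1)/radians(4.3)/' h.py
python3 - <<'E'
from h import *
D=np.load('w1.npz'); d=D['d']; P={'mtx':D['mtx'],'pose':D['pose']}
W,u,v=world('wrist',d,None,P); s=r.sense(); R=np.array(s['ee_rot']); p=np.array(s['tcp_pos'])
T=(W-p)@R*1e3
m=(W[:,2]>.17)&(T[:,0]<85)&(v>200); t=T[m]
for a in range(-120,90,10):
    q=t[(t[:,0]>=a)&(t[:,0]<a+10)]
    if len(q)>5: print(a,len(q),'y',np.round(np.percentile(q[:,1],[0.5,99.5])),'z',np.round(np.percentile(q[:,2],[.5,99.5])))
print(caddy(np.array([[.6126,.1067]])))
for z in (0,90): print(pix('wrist',target(62,32,z,24)[0]))
for x in (62,77):
  delta(x,31,60,24); delta(x,31,3,24)
E
```

```text
-60 731 y [-43.  15.] z [-24. -21.]
-50 33312 y [-49.  48.] z [-25. -15.]
-40 21668 y [-56.  53.] z [-25. -22.]
-30 21803 y [-66.  69.] z [-36.   9.]
-20 23965 y [-69.  66.] z [-36.  17.]
-10 4909 y [-80.  74.] z [-36.  28.]
0 1443 y [-74.  51.] z [-35.   4.]
10 1260 y [-55.  54.] z [-10.  11.]
20 1800 y [-49.  48.] z [-4. 12.]
30 344 y [-54.  54.] z [-10.  12.]
40 687 y [-54.  53.] z [-10.  12.]
50 620 y [-52.  52.] z [-10.  -1.]
60 635 y [-52.  52.] z [-9.  4.]
70 73 y [-52.  52.] z [-9.  5.]
[[45.87735045 32.65208594]]
[[213.8789011  279.73354747]]
[[260.72550044 383.27334567]]
tcp [0.6116 0.1419 0.2793] goal [0.607  0.1585 0.2413] turn units [-0.02  0.06  0.04] shift units [-0.08  0.28 -0.63] F [ 0.6  0.1 -0.1] t 2.95
tcp [0.6116 0.1419 0.2793] goal [0.607  0.1585 0.1843] turn units [-0.02  0.06  0.04] shift units [-0.08  0.28 -1.58] F [ 0.6  0.1 -0.1] t 2.95
tcp [0.6116 0.1419 0.2793] goal [0.6082 0.1436 0.2413] turn units [-0.02  0.06  0.04] shift units [-0.06  0.03 -0.63] F [ 0.6  0.1 -0.1] t 2.95
tcp [0.6116 0.1419 0.2793] goal [0.6082 0.1436 0.1843] turn units [-0.02  0.06  0.04] shift units [-0.06  0.03 -1.58] F [ 0.6  0.1 -0.1] t 2.95
```

Run:
```python
from h import *
delta(74,32,50,24)
```

```text
tcp [0.6116 0.1419 0.2793] goal [0.6089 0.1466 0.2313] turn units [-0.02  0.06  0.04] shift units [-0.05  0.08 -0.8 ] F [ 0.6  0.1 -0.1] t 2.95
```

>>> move_arm(
  series=[
    [[0, 0.06, 0.04, -0.05, 0.08, -0.4, 1], [0, 0, 0, 0, 0, -0.3, 1], [0, 0, 0, 0, 0, 0, 1]],
  ],
)

```text
time_s: 3.32
tcp_pos: [0.6094, 0.1493, 0.2405]
ee_rot: [[0.038, 0.069, -0.997], [-0.398, -0.914, -0.079], [-0.916, 0.4, -0.007]]
wrist_force: [0.2, -0.3, 0.5]
gripper_width: 0.999
```

Run:
```python
from h import *
delta(74,32,5,24)
for c in ('scene','side','wrist'):
    img,d=viewer.capture(c)
    if c=='wrist': save('w2',img); continue
    x,y,w,h=(260,200,150,140) if c=='scene' else (230,110,170,150)
    save(c+'2',cv2.resize(img[y:y+h,x:x+w],None,fx=4,fy=4,interpolation=cv2.INTER_CUBIC))
delta(74,32,5,24)
```

```text
tcp [0.6094 0.1493 0.2405] goal [0.6089 0.1466 0.1863] turn units [-0.06  0.05 -0.03] shift units [-0.01 -0.04 -0.9 ] F [ 0.2 -0.3  0.5] t 3.33
tcp [0.6102 0.1494 0.2421] goal [0.6089 0.1466 0.1863] turn units [-0.07  0.07 -0.03] shift units [-0.02 -0.05 -0.93] F [ 0.6 -0.5 -0.3] t 3.48
```

View pics/scene2.png

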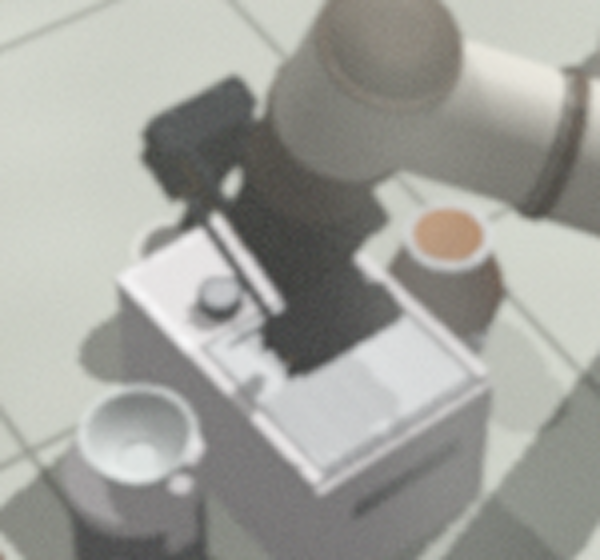

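View pics/side2.png

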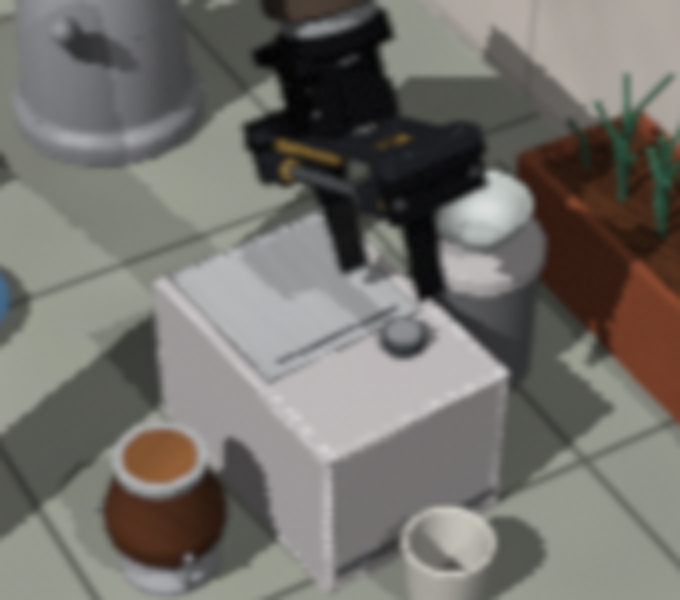

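View pics/w2.png

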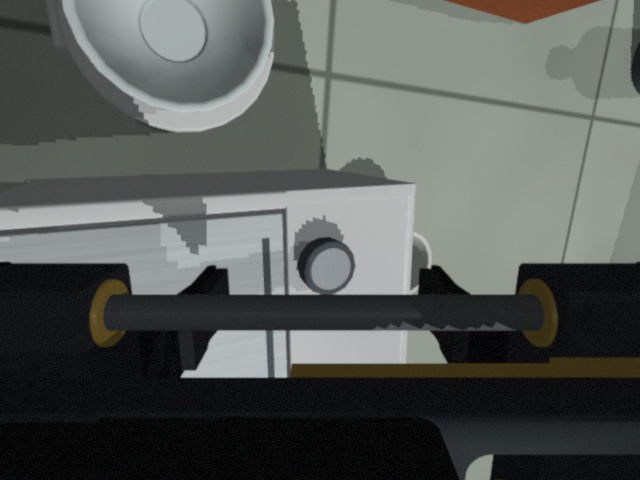

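The views show finger A over the flap near its far side, finger B behind and above the cap, and nothing touching. Now descending so that A presses the flap.

>>> move_arm(
  series=[
    [[-0.06, 0.06, -0.03, -0.02, -0.05, -0.25, 1], [0, 0, 0, 0, 0, -0.25, 1], [0, 0, 0, 0, 0, -0.2, 1], [0, 0, 0, 0, 0, 0, 1]],
  ],
)

```text
time_s: 3.98
tcp_pos: [0.6092, 0.1464, 0.1989]
ee_rot: [[0.033, 0.067, -0.997], [-0.404, -0.912, -0.074], [-0.914, 0.406, -0.003]]
wrist_force: [-0.4, -0.3, 1.2]
gripper_width: 1.002
```

Run:
```python
from h import *
delta(74,32,4,24)
```

```text
tcp [0.6092 0.1464 0.1989] goal [0.6089 0.1466 0.1853] turn units [-0.01  0.02  0.  ] shift units [-0.    0.   -0.23] F [-0.4 -0.3  1.2] t 3.98
```

>>> move_arm(
  series=[
    [[0, 0, 0, 0, 0, -0.12, 1], [0, 0, 0, 0, 0, -0.1, 1], [0, 0, 0, 0, 0, 0, 1]],
  ],
)

```text
time_s: 4.35
tcp_pos: [0.6097, 0.1467, 0.1855]
ee_rot: [[0.034, 0.067, -0.997], [-0.404, -0.912, -0.075], [-0.914, 0.405, -0.004]]
wrist_force: [0.4, -1.4, 1.0]
gripper_width: 1.002
```

Run:
```python
from h import *
for c in ('scene','side','wrist'):
    img,d=viewer.capture(c)
    if c=='wrist': save('w3',img); continue
    x,y,w,h=(260,200,150,140) if c=='scene' else (230,110,170,150)
    save(c+'3',cv2.resize(img[y:y+h,x:x+w],None,fx=4,fy=4,interpolation=cv2.INTER_CUBIC))
delta(74,32,4,24);delta(40,32,4,24)
```

```text
tcp [0.6097 0.1465 0.186 ] goal [0.6089 0.1466 0.1853] turn units [-0.01  0.03  0.  ] shift units [-0.01  0.   -0.01] F [ 0.6 -0.9  1.3] t 4.5
tcp [0.6097 0.1465 0.186 ] goal [0.6064 0.1805 0.1853] turn units [-0.01  0.03  0.  ] shift units [-0.06  0.57 -0.01] F [ 0.6 -0.9  1.3] t 4.5
```

View pics/scene3.png

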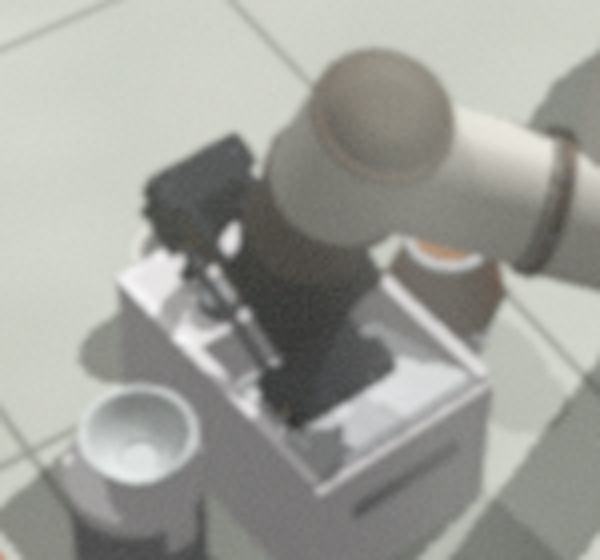

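View pics/side3.png

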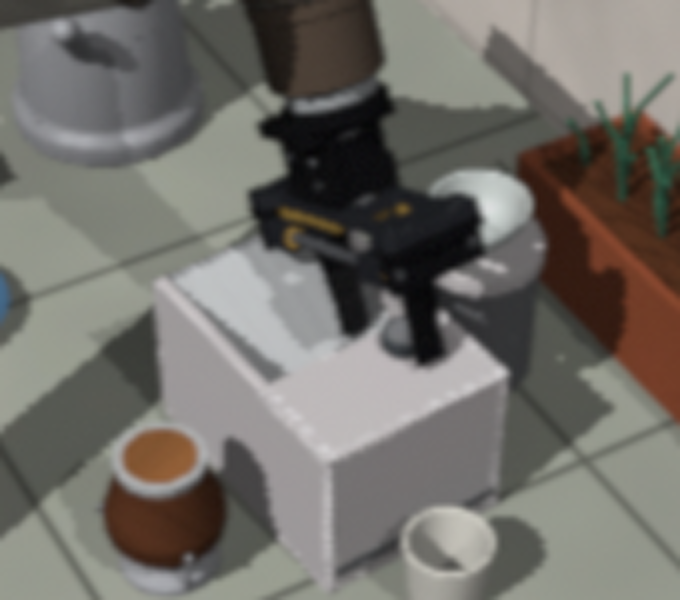

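View pics/w3.png

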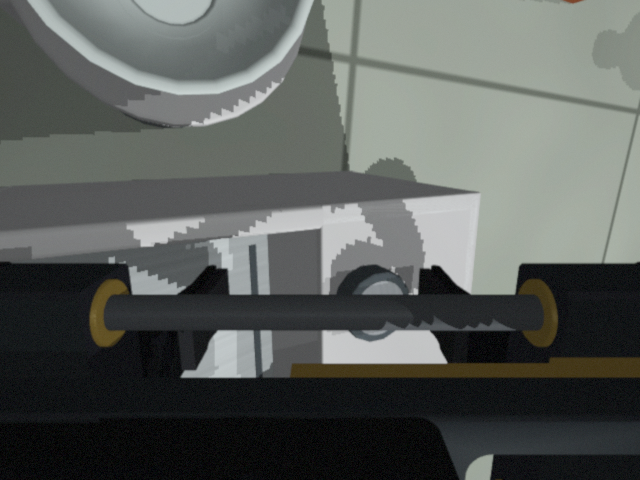

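The flap is pressed open (gap at wrist cols 260–322) and B stands on the deck side behind the cap. Before pushing, I'll check that the finger is centred on the cap across the caddy.

Run:
```python
from h import *
img,d=viewer.capture('wrist')
s=r.sense(); R=np.array(s['ee_rot']); p=np.array(s['tcp_pos'])
q=spotter.trace('wrist','cap')
for k in q[:1]:
    print(k['conf'],k['centre'],k['mask'].sum()); w,_,_=world('wrist',d,k['mask']); t=w[(w[:,2]>.146)&(w[:,2]<.155)]; print(len(t),np.round(caddy(t).min(0)),np.round(caddy(t).max(0)), np.round(((t-p)@R*1e3).min(0)),np.round(((t-p)@R*1e3).max(0)))
for y in (43.5,-43.5):
  for z in (-9.5,0,9.5): 
    b=p+R@np.array([.070,y/1e3,z/1e3]); print(y,z,np.round(caddy(b),1),round(b[2],4),pix('wrist',b))
```

```text
0.96 [373.3, 285.2] 1859
1264 [34. 14.] [62. 46.] [ 46.  10. -13.] [58. 35. 19.]
43.5 -9.5 [[74.1 42.4]] 0.1397 [[420.14690016 263.75810277]]
43.5 0 [[74.1 32.9]] 0.1397 [[418.84067144 283.23903234]]
43.5 9.5 [[74.1 23.4]] 0.1396 [[417.56926096 302.20068699]]
-43.5 -9.5 [[-5.4 42.6]] 0.1044 [[229.38593015 263.87581729]]
-43.5 0 [[-5.5 33.1]] 0.1044 [[230.65733615 283.36853911]]
-43.5 9.5 [[-5.5 23.6]] 0.1043 [[231.89482916 302.34131949]]
```

Cap centre is about 2 mm to the robot side of the finger centre, so I'll shift by that much and push in steps.

>>> move_arm(
  series=[
    [[0, 0, 0, -0.04, 0.1, 0, 1], [0, 0, 0, -0.01, 0.15, 0, 1], [0, 0, 0, -0.01, 0.12, 0, 1], [0, 0, 0, 0, 0, 0, 1]],
  ],
)

```text
time_s: 5.1
tcp_pos: [0.6055, 0.1695, 0.1862]
ee_rot: [[0.033, 0.066, -0.997], [-0.406, -0.911, -0.074], [-0.913, 0.407, -0.004]]
wrist_force: [-0.4, -1.7, 1.4]
gripper_width: 1.002
```

Run:
```python
from h import *
for c in ('side','wrist'):
    img,d=viewer.capture(c)
    if c=='wrist': save('w4',img); continue
    x,y,w,h=(260,200,150,140) if c=='scene' else (230,110,170,150)
    save(c+'4',cv2.resize(img[y:y+h,x:x+w],None,fx=4,fy=4,interpolation=cv2.INTER_CUBIC))
delta(50,31,4,24);delta(20,31,4,24)
```

```text
tcp [0.6056 0.1693 0.1863] goal [0.6061 0.1705 0.1853] turn units [-0.    0.03  0.01] shift units [ 0.01  0.02 -0.02] F [-1.3 -0.4  2.7] t 5.2
tcp [0.6056 0.1693 0.1863] goal [0.6039 0.2004 0.1853] turn units [-0.    0.03  0.01] shift units [-0.03  0.52 -0.02] F [-1.3 -0.4  2.7] t 5.2
```

View pics/side4.png

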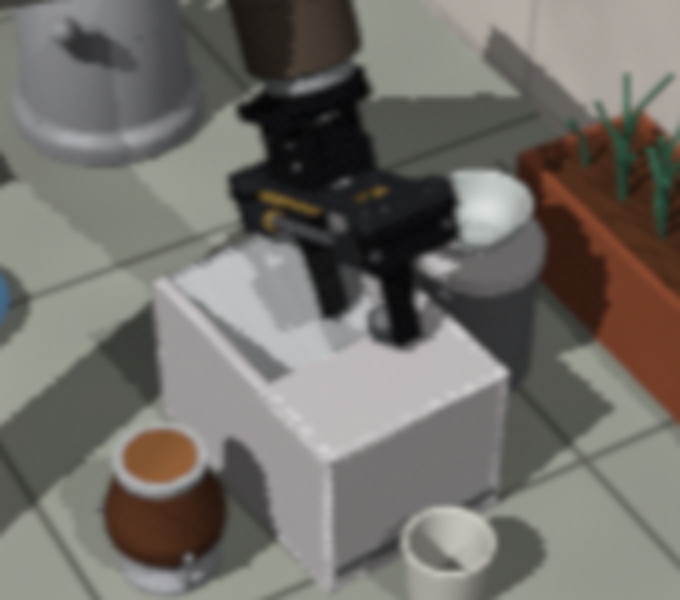

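View pics/w4.png

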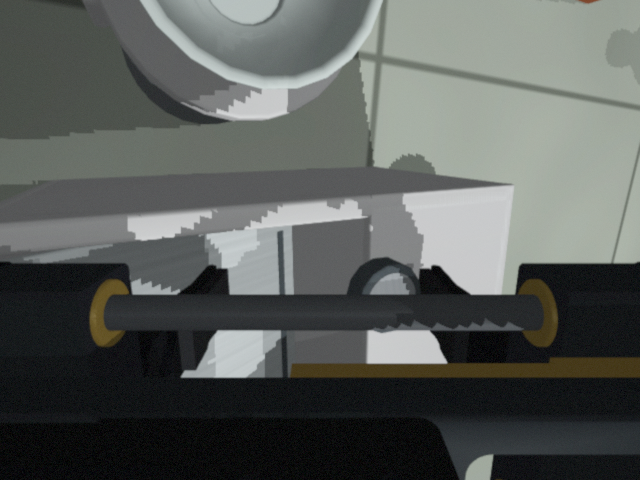

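The cap is against finger B with its front rim over the edge (wrist col ~355–370), and the gap ahead of it is wider than the cap. I'll keep pushing.

>>> move_arm(
  series=[
    [[0, 0, 0, -0.01, 0.15, 0, 1], [0, 0, 0, -0.01, 0.15, 0, 1], [0, 0, 0, -0.01, 0.13, 0, 1], [0, 0, 0, 0, 0.08, 0, 1], [0, 0, 0, 0, 0, 0, 1]],
  ],
)

```text
time_s: 5.82
tcp_pos: [0.6029, 0.1997, 0.1861]
ee_rot: [[0.029, 0.065, -0.997], [-0.41, -0.909, -0.071], [-0.912, 0.411, -0.0]]
wrist_force: [1.1, -3.5, 2.0]
gripper_width: 0.994
```

Run:
```python
from h import *
for c in ('scene','side','wrist'):
    img,d=viewer.capture(c)
    if c=='wrist': save('w5',img); print(spotter.find_in(c,'cap')); continue
    x,y,w,h=(260,200,150,140) if c=='scene' else (230,110,170,150)
    save(c+'5',cv2.resize(img[y:y+h,x:x+w],None,fx=4,fy=4,interpolation=cv2.INTER_CUBIC))
delta(20,31,4,24)
```

```text
[{'centre': [319.2, 233.5], 'conf': 0.7}, {'centre': [310.3, 245.9], 'conf': 0.42}]
tcp [0.6029 0.1994 0.1864] goal [0.6039 0.2004 0.1853] turn units [0.03 0.01 0.03] shift units [ 0.02  0.02 -0.02] F [-0.7 -3.1  3.7] t 6.03
```

View pics/side5.png

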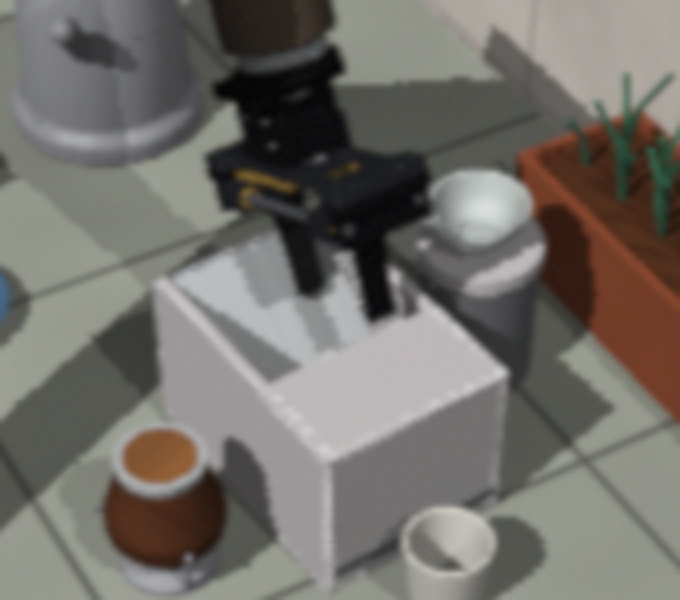

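View pics/w5.png

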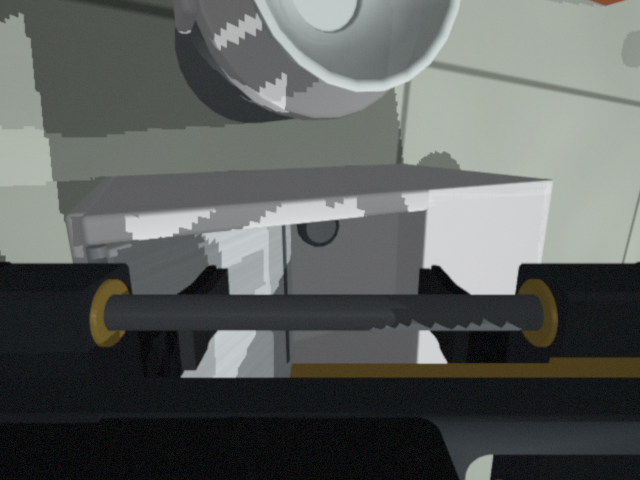

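View pics/scene5.png

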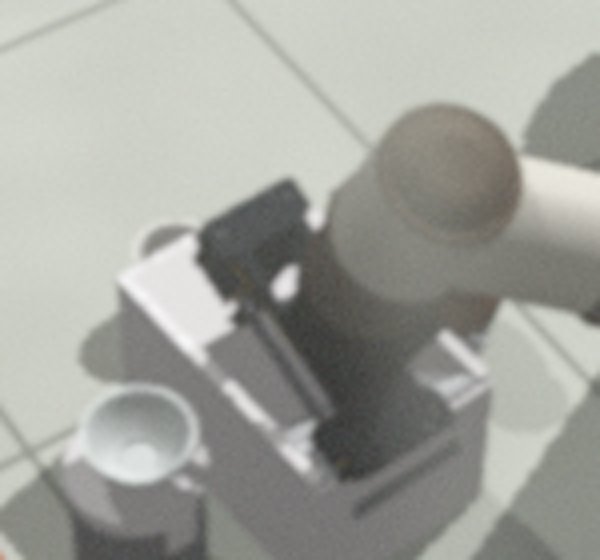

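The wrist view shows the cap at (319,228), below in the hollow, with its deck place empty. I'll measure its height before letting the flap shut.

Run:
```python
from h import *
img,d=viewer.capture('wrist'); q=spotter.trace('wrist','cap')
for k in q[:2]:
    w,_,_=world('wrist',d,k['mask']); print(k['conf'],k['centre'],len(w),np.round(np.percentile(w,[5,50,95],axis=0),3).tolist(),np.round(caddy(np.median(w,0)),0))
w,u,v=world('wrist',d); 
for a,b in ((305,225),(319,228),(330,235),(350,300),(380,280)):
    i=(u==a)&(v==b); print(a,b,np.round(w[i],3),img[b,a])
```

```text
0.98 [321.6, 232.9] 889 [[0.595, 0.114, 0.013], [0.605, 0.128, 0.019], [0.612, 0.142, 0.02]] [[24. 26.]]
305 225 [[0.61  0.139 0.018]] [38 44 44]
319 228 [[0.607 0.128 0.019]] [76 78 81]
330 235 [[0.601 0.118 0.018]] [76 80 83]
350 300 [[0.634 0.204 0.203]] [42 43 43]
380 280 [[0.556 0.061 0.007]] [100 102 102]
```

The cap lies flat on the caddy floor (top at z≈19 mm). Lifting out straight up.

>>> move_arm(
  series=[
    [[0, 0, 0, 0, 0, 0.15, 1], [0, 0, 0, 0, 0, 0.2, 1], [0, 0, 0, 0, 0, 0.25, 1], [0, 0, 0, 0, 0, 0.3, 1], [0, 0, 0, 0, 0, 0.6, 1], [0, 0, 0, 0, 0, 0.8, 1], [0, 0, 0, 0, 0, 0.6, 1], [0, 0, 0, 0, 0, 0, 1], [0, 0, 0, 0, 0, 0, 1]],
  ],
)

```text
time_s: 7.25
tcp_pos: [0.6033, 0.2046, 0.3723]
ee_rot: [[0.042, 0.066, -0.997], [-0.394, -0.916, -0.077], [-0.918, 0.396, -0.012]]
wrist_force: [-0.1, 0.7, -0.6]
gripper_width: 1.002
```

Run:
```python
from h import *
for c in ('scene','side','wrist'):
    img,d=viewer.capture(c); save(c+'6',img)
    for n in ('flap','gourd','canister','bowl','sugar_pot','cap','saucer','bombilla'):
        q=spotter.trace(c,n)
        if q:
            w,_,_=world(c,d,q[0]['mask']); t=w
            print(c,n,round(q[0]['conf'],2),np.round(np.median(w,0),3),'z',np.round(np.percentile(w[:,2],[2,98]),3))
delta(20,31,120,24)
```

```text
scene flap 0.8 [0.576 0.194 0.135] z [0.129 0.141]
scene gourd 0.95 [0.435 0.147 0.079] z [0.005 0.11 ]
scene canister 0.65 [0.746 0.213 0.091] z [0.001 0.131]
scene bowl 0.74 [0.717 0.172 0.145] z [0.069 0.163]
scene sugar_pot 0.49 [ 0.576 -0.035  0.051] z [-0.003  0.137]
scene saucer 0.6 [0.371 0.437 0.01 ] z [-0.001  0.021]
scene bombilla 0.4 [ 0.45  -0.434  0.006] z [-0.004  0.016]
side flap 0.56 [0.572 0.181 0.134] z [0.13  0.138]
side gourd 0.79 [0.421 0.094 0.076] z [0.002 0.108]
side canister 0.85 [0.712 0.143 0.11 ] z [0.02  0.128]
side bowl 0.65 [0.732 0.192 0.148] z [0.127 0.16 ]
side sugar_pot 0.87 [ 0.581 -0.011  0.037] z [0.002 0.061]
side cap 0.29 [0.553 0.102 0.131] z [0.007 0.138]
side saucer 0.87 [0.38  0.446 0.009] z [-0.002  0.02 ]
side bombilla 0.63 [ 0.442 -0.44   0.008] z [0.002 0.012]
wrist flap 0.68 [0.591 0.19  0.136] z [0.134 0.137]
wrist gourd 0.76 [0.447 0.135 0.09 ] z [0.048 0.108]
wrist canister 0.57 [0.705 0.214 0.125] z [0.019 0.127]
wrist bowl 0.8 [0.727 0.181 0.145] z [0.13  0.161]
wrist cap 0.34 [0.447 0.135 0.09 ] z [0.048 0.108]
tcp [0.6035 0.2041 0.3722] goal [0.6039 0.2004 0.3013] turn units [-0.08  0.08 -0.01] shift units [ 0.01 -0.06 -1.18] F [ 0.2  0.1 -0.1] t 8.6
```

View pics/side6.png

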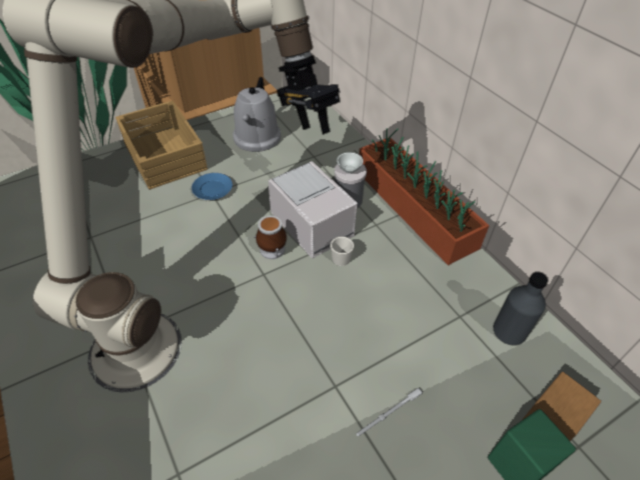

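View pics/wrist6.png

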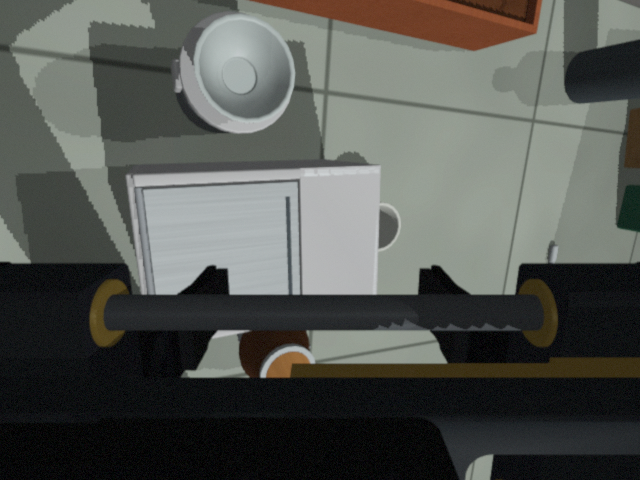

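The flap is flush (wrist: plate at cols 145–298, z 0.134–0.137), the deck is empty, the bystanders are unmoved, and the arm is clear at rest.

Run:
```python
from h import *
print(r.finish_job(), r.sense()['time_s'])
```

```text
the job is handed in; nothing more can be done
the job is handed in; nothing more can be done
```

The cap is in the caddy and the job is handed in. I tilted the gripper about 24° along the caddy's length, so one fingertip pressed the flap down and held it. The other finger pushed the cap along the deck and over the edge, and then I lifted the fingers straight out.

**Cap:** while the flap was still held open, it measured flat on the caddy floor, with its top at about 19 mm where 18 mm was expected.

**Flap:** after the lift it measured flush at z ≈ 0.134–0.137 m, and the deck was empty.

**Bystanders:** all were still standing. The gourd, canister, bowl and sugar pot agree with their first measurements where the arm did not block the view. I took no starting measurement of the saucer or bombilla; the pictures show them unchanged.

**Force and time:** the largest wrist force reading I saw was about 5 N, and the arm was clear and still at about 8.6 s when I handed in.

**Disagreements:**
- **Camera offset:** the two fixed cameras put the caddy's length position about 5 mm apart, and the wrist camera's early heights read about 4 mm high. I used a blended position, closer to the scene camera's.
- **False cap detections:** after the flap shut, the detector gave low-confidence "cap" hits on the caddy body (0.29) and on the gourd (0.34). I took both as false.

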